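# Run-out check of shafts on the vee bench

## Robot

A 7-joint arm with a two-finger parallel gripper is mounted at the origin on the work surface. World frame = base frame: x ahead of the robot, y to its left, z up, the work surface at z = 0. Lengths are in m, angles in rad, forces in N, time in s.
With the tool pointing down it reaches from about 0.425 to 0.875 m from the base axis. Payload 4.7 kg.
Tool frame: the origin (TCP) lies midway between the tips of the shut fingers; the grasp point (between the pads) lies 19 mm behind it; z points along the fingers, y is the line along which they close (so a half turn about z gives the same grasp; the last joint's range is limited). The gripper opens to 87 mm and grips with 3 to 60 N. Pads are 19 mm wide; open, the fingers measure 117 mm over their backs; the gripper's body (75 mm by 190 mm) begins 51 mm behind the grasp point.
Start: joints at [1.27, 0.321, -0.07, 1.45, 0.023, 1.371, -0.057], TCP at [0.201, -0.618, 0.223] pointing down, gripper open.
Joint ranges: [-2.86, 2.86], [-0.3, 2.09], [-1.38, 1.24], [0.06, 2.45], [-1.56, 4.7], [0.09, 2.05], [-2.69, 2.69]. Speed limits (rad/s): [2.57, 2.57, 3.14, 3.14, 3.14, 3.14, 3.14].

## Interface

Orientations are given as a rotation vector (axis times angle).
In Python, from bench import ctrl, get_image, calibration gives the robot as it stands.
- The arm moves only by the tool apply_moves, never from a script. Its arguments are lists of equal length, an entry for each row: "dp": the shift along the tool's x, y, z in m, a list of three; "twist": the turn, a rotation vector about the tool's x, y, z in rad, a list of three; "fingers": the closure, from 0 (fully open) to 1 (shut). In form: {"dp": [[dx, dy, dz], ...], "twist": [[ax, ay, az], ...], "fingers": [fingers, ...]}. A call has 1 to 10 rows; each row shifts and turns the commanded pose from where the row before left it, along the tool's axes as they then stand; what a row does not reach is not made up. A row lasts 1/10 s, in which the tool goes at most 50 mm and 8.59 degrees, less where a joint would pass 70% of its speed; a pose out of reach is approached as far as the arm can. A call is refused whole if a number of a shift passes 0.05 or a number of a turn 0.15, either way. A call with a gripper value outside its range is refused whole. The fingers move at their own pace and stop on an object; "newtons" is the grip in N (left out, the last holds). Time passes only in rows, so rows that do not move let the fingers close. It gives the time, the measured TCP pose, the force, the opening and the grip force at its end, in the units of the state.
- ctrl.get_state(): the state, without advancing time (a new reading comes with each control period).
- get_image(name): name is "side" or "top"; returns the picture (420x560x3 uint8, red, green, blue); there is no depth.
- calibration(name): a dict with "fx", "fy", "cx", "cy" (pixels), "k1" (the pictures are not rectified: a ray, as slopes to the right and down, at radius r is drawn at 1 + k1 r^2 times it, then the intrinsics apply), "eye" and "attitude" of the camera in the world. Camera axes: x right, y up, looking along -z (the intrinsics and any distortion apply to the point x, -y, -z); pixel columns grow to the right and rows downward; lengths in m; the calibration is good to about 2 mm. A picture is of the moment at which its call begins. calibration takes no time and is no camera call.
- ctrl.close_job(): hands the job in; it is judged then, once.
The state is a dict: "time": time; "joint_positions": joint angles; "qd": joint speeds; "joint_torque": joint torques, N m; "position": TCP position; "tool_rot": TCP orientation; "ft_force": force on the tool from outside, world axes, zero at the start; "torque": the same for the moment, N m; "grip_width": opening from 0.0 (shut) to 1.0 (fully open); "grip_force": force on a finger pad.
Only numpy, scipy, OpenCV 4.12 (cv2) and the standard library are available. Lean on these libraries where they do the work, as an engineer would, in place of code of your own. Each camera call takes 0.05 s, during which the arm holds its last target. There are 200 camera calls.

## Task

Lift the white setting master out of the vees of the grey bench and lay it in the blue rack. Then check each coloured shaft on the table, in the order copper, yellow, green (those that are there): lay it in the vees, turn it by its spokes until its high side has pushed the plunger down as far as it goes, then on until its low side has let the plunger up as far as it comes, pausing a moment at each, and store it in any free notches of the rack. At the end put the white master back in the vees; never press the plunger with the gripper, and leave the other things on the table where they are.

Things in the scene. Friction and masses are not known exactly. Their poses are not given: they have to be found in the camera images.
- master: white setting master, blue spoke tips: steel shaft 156 x 18 mm dia., 0.5 kg; from mid-length out: grip sleeve 24 mm dia. to 20 mm; at 22 to 38 mm a round lobe 44 mm dia., concentric here; bare journal to 63 mm; at 68 mm a cross of four radial spokes, 9 mm thick, reaching 42 mm from the axis, on the diagonals of x and z. Origin on the axis at mid-length, y along it. Starts in the vees
- copper_shaft: copper test shaft with black spoke tips, made like the master, 0.5 kg, but its two equal lobes are 5 mm off-centre, both to the same side, which is not given: find it with the plunger. Either end may go either way. Origin on the axis at mid-length, y along the axis. Starts on the table on its spoke tips, axis level, 31 mm up. May be absent
- copper_shaft_lobe_a (a point): point on the axis of the copper shaft in the plane of one lobe, 30 mm from mid-length towards +y
- copper_shaft_lobe_b (a point): point on the axis of the copper shaft in the plane of one lobe, 30 mm from mid-length towards -y
- yellow_shaft: yellow test shaft with black spoke tips, made like the master, 0.5 kg, but its two equal lobes are 5 mm off-centre, both to the same side, which is not given: find it with the plunger. Either end may go either way. Origin on the axis at mid-length, y along the axis. Starts on the table on its spoke tips, axis level, 31 mm up. May be absent
- yellow_shaft_lobe_a (a point): point on the axis of the yellow shaft in the plane of one lobe, 30 mm from mid-length towards +y
- yellow_shaft_lobe_b (a point): point on the axis of the yellow shaft in the plane of one lobe, 30 mm from mid-length towards -y
- green_shaft: green test shaft with black spoke tips, made like the master, 0.5 kg, but its two equal lobes are 5 mm off-centre, both to the same side, which is not given: find it with the plunger. Either end may go either way. Origin on the axis at mid-length, y along the axis. Starts on the table on its spoke tips, axis level, 31 mm up. May be absent
- green_shaft_lobe_a (a point): point on the axis of the green shaft in the plane of one lobe, 30 mm from mid-length towards +y
- green_shaft_lobe_b (a point): point on the axis of the green shaft in the plane of one lobe, 30 mm from mid-length towards -y
- bench: grey bench, fixed: base 100 x 150 x 16 mm, two white-lined 90-degree vees, 8 mm thick, 50 mm either side of its centre along y, catching a journal up to 15 mm off. Origin under the base centre, z up; a seated shaft lies along y, its axis 100 mm above the origin. It turns easily, stays where left, and is turned by pressing down on a spoke with 1 to 3 N
- plunger (a joint): reading of the sprung plunger, m: 0 fully up, grows as it is pushed down. It stands upright under one lobe, 30 mm from the middle of the bench towards its +y, pushes up with 0.5 to 1.5 N and carries a red pointer. Reads about 0.0115 on a shaft's high side, 0.0015 on the low side, 0.0065 with the master, 0 with nothing on it
- plunger_tip (a point): rounded top of the plunger, 12 mm diameter, 84.5 mm above the table when free
- rack: blue storage rack, fixed: two parallel 8 mm thick notched uprights 100 mm apart, 280 mm long along its x; three notch pairs 95 mm apart, shaped like the vees of the bench, empty at the start; nothing of it stands above 107 mm. Origin under its centre, z up, y along the axis of a stored shaft
- notch1 (a point): notch pair 1 of the rack: point on the axis of a shaft seated in it, midway between the uprights, 100 mm above the table; axes as the rack
- notch2 (a point): notch pair 2 of the rack: point on the axis of a shaft seated in it, midway between the uprights, 100 mm above the table; axes as the rack
- notch3 (a point): notch pair 3 of the rack: point on the axis of a shaft seated in it, midway between the uprights, 100 mm above the table; axes as the rack
- bend1: copper U-bend, 19 mm tube, 100 mm across; bystander, to be left alone. Origin under it
- bend2: copper U-bend, 19 mm tube, 100 mm across; bystander, to be left alone. Origin under it
- oil: amber oil bottle, 48 mm diameter, 120 mm high; bystander, to be left alone. Origin under it
- cup: white mug, 85 mm high; bystander, to be left alone. Origin under it
- driver: screwdriver; bystander, to be left alone. Origin under it
- loupe: black loupe, 48 mm diameter, 40 mm high; bystander, to be left alone. Origin under it
- gauge_case: wooden gauge case, 120 x 75 x 35 mm; bystander, to be left alone. Origin under it
Mind the look-alikes: they are no part of the job. What is shaped like the master but red is not meant.

How it is judged:
On the way, in this order (a step that is already met when the one before it is completed fails the run):
1. the white setting master lies in a notch pair of the blue rack (z of master in the frame of rack between 0.096 and 0.104 m and y of master in the frame of rack between -0.012 and 0.012 m and angle between the y axis of master and the y axis of rack, either way round below 0.1 rad and x of master in the frame of rack between -0.135 and 0.135 m), for 0.2 s.
2. the copper shaft lies in the vees with its high side on the plunger (plunger pushed in to within 1.5 mm of the most) (z of copper_shaft in the frame of bench between 0.096 and 0.104 m and y of copper_shaft in the frame of bench between -0.012 and 0.012 m and angle between the y axis of copper_shaft and the y axis of bench, either way round below 0.1 rad and x of copper_shaft in the frame of bench between -0.006 and 0.006 m and (distance between copper_shaft_lobe_a and plunger_tip between 0.0255 and 0.0295 m or distance between copper_shaft_lobe_b and plunger_tip between 0.0255 and 0.0295 m)), for 0.2 s.
3. the copper shaft, still in the vees, then has its low side on the plunger (within 1.5 mm of the least) (z of copper_shaft in the frame of bench between 0.096 and 0.104 m and y of copper_shaft in the frame of bench between -0.012 and 0.012 m and angle between the y axis of copper_shaft and the y axis of bench, either way round below 0.1 rad and x of copper_shaft in the frame of bench between -0.006 and 0.006 m and (distance between copper_shaft_lobe_a and plunger_tip between 0.0145 and 0.0185 m or distance between copper_shaft_lobe_b and plunger_tip between 0.0145 and 0.0185 m)), for 0.2 s.
4. the yellow shaft lies in the vees with its high side on the plunger (plunger pushed in to within 1.5 mm of the most) (z of yellow_shaft in the frame of bench between 0.096 and 0.104 m and y of yellow_shaft in the frame of bench between -0.012 and 0.012 m and angle between the y axis of yellow_shaft and the y axis of bench, either way round below 0.1 rad and x of yellow_shaft in the frame of bench between -0.006 and 0.006 m and (distance between yellow_shaft_lobe_a and plunger_tip between 0.0255 and 0.0295 m or distance between yellow_shaft_lobe_b and plunger_tip between 0.0255 and 0.0295 m)), for 0.2 s.
5. the yellow shaft, still in the vees, then has its low side on the plunger (within 1.5 mm of the least) (z of yellow_shaft in the frame of bench between 0.096 and 0.104 m and y of yellow_shaft in the frame of bench between -0.012 and 0.012 m and angle between the y axis of yellow_shaft and the y axis of bench, either way round below 0.1 rad and x of yellow_shaft in the frame of bench between -0.006 and 0.006 m and (distance between yellow_shaft_lobe_a and plunger_tip between 0.0145 and 0.0185 m or distance between yellow_shaft_lobe_b and plunger_tip between 0.0145 and 0.0185 m)), for 0.2 s.
6. the green shaft lies in the vees with its high side on the plunger (plunger pushed in to within 1.5 mm of the most) (z of green_shaft in the frame of bench between 0.096 and 0.104 m and y of green_shaft in the frame of bench between -0.012 and 0.012 m and angle between the y axis of green_shaft and the y axis of bench, either way round below 0.1 rad and x of green_shaft in the frame of bench between -0.006 and 0.006 m and (distance between green_shaft_lobe_a and plunger_tip between 0.0255 and 0.0295 m or distance between green_shaft_lobe_b and plunger_tip between 0.0255 and 0.0295 m)), for 0.2 s.
7. the green shaft, still in the vees, then has its low side on the plunger (within 1.5 mm of the least) (z of green_shaft in the frame of bench between 0.096 and 0.104 m and y of green_shaft in the frame of bench between -0.012 and 0.012 m and angle between the y axis of green_shaft and the y axis of bench, either way round below 0.1 rad and x of green_shaft in the frame of bench between -0.006 and 0.006 m and (distance between green_shaft_lobe_a and plunger_tip between 0.0145 and 0.0185 m or distance between green_shaft_lobe_b and plunger_tip between 0.0145 and 0.0185 m)), for 0.2 s.
At the end, for the whole second after the job is handed in: Every coloured shaft present lies in a notch pair of the rack (axis 100 mm up within 4 mm, within 12 mm along its axis of the middle of the rack, parallel to the notches within 0.1 rad), the white master lies in the vees of the bench (same tolerances), all at rest (z of copper_shaft in the frame of rack between 0.096 and 0.104 m and y of copper_shaft in the frame of rack between -0.012 and 0.012 m and angle between the y axis of each of copper_shaft, yellow_shaft, green_shaft and the y axis of rack, either way round below 0.1 rad and x of copper_shaft in the frame of rack between -0.135 and 0.135 m and linear speed of each of copper_shaft, yellow_shaft, green_shaft, master below 0.02 m/s and z of yellow_shaft in the frame of rack between 0.096 and 0.104 m and y of yellow_shaft in the frame of rack between -0.012 and 0.012 m and x of yellow_shaft in the frame of rack between -0.135 and 0.135 m and z of green_shaft in the frame of rack between 0.096 and 0.104 m and y of green_shaft in the frame of rack between -0.012 and 0.012 m and x of green_shaft in the frame of rack between -0.135 and 0.135 m and z of master in the frame of bench between 0.096 and 0.104 m and y of master in the frame of bench between -0.012 and 0.012 m and angle between the y axis of master and the y axis of bench, either way round below 0.1 rad and x of master in the frame of bench between -0.006 and 0.006 m); the robot touches nothing.
It fails at once if the plunger is pressed by the gripper instead of by a shaft (contact force between the fingers and plunger above 1 N).
It fails at once if a bystander is shoved more than 60 mm away (distance of any of bend1, bend2, oil, cup, driver, loupe, gauge_case from where it was at the start of the episode above 0.06 m).
Of copper_shaft, yellow_shaft, green_shaft only 1 to 2 are there at a start; the rules pass over those that are not, and their reading is None.
At some moment in a run one of copper_shaft, yellow_shaft, green_shaft may be knocked a few centimetres aside while the robot is not near it.
Once in a run the grip may slacken for a moment while it holds something.
It also fails if it takes over 210 s, if anything falls off the work surface, if the arm or the gripper's body presses on something with over 40 N, if the wrist force passes 120 N, or if a joint passes its speed limit or range.

## Working session

There is one attempt and no reset: what is moved stays moved. The work goes in short steps, Python scripts to look and compute and a tool call to move; the robot and the scene stay as the last step left them, time stands still between calls to the robot, and variables do not carry over. Pictures are saved under pics/ and viewed, at most 14 in all, crops included, and the job is handed in when it is done.

Besides the shell and the picture viewer there is one more tool, called after ">>>" as a command line: name --argument value ..., lists and objects as JSON in quotes. apply_moves: Moves the arm, as the interface text tells. Its arguments: {"type":"object","properties":{"dp":{"type":"array"},"twist":{"type":"array"},"fingers":{"type":"array"},"newtons":{"type":"number"}},"required":["dp","twist","fingers"]}

```bash
ls; mkdir -p pics; python3 - <<'E'
from bench import ctrl,get_image,calibration
import cv2
print(ctrl.get_state())
for n in("side","top"):
    im=get_image(n); cv2.imwrite(f"pics/{n}0.png",im[:,:,::-1]); print(n,calibration(n))
E
```

```text
pics
{'time': 0.0, 'joint_positions': array([ 1.2701113 ,  0.32179568, -0.07010147,  1.45164215,  0.0225995 ,
        1.37079456, -0.05689375]), 'qd': array([ 1.32257111e-03,  1.19574091e-04,  1.98203901e-04, -1.04172518e-03,
        2.45009046e-05, -2.62606820e-03, -1.60319843e-03]), 'joint_torque': array([ 3.37410893e-04, -4.91288531e+01, -4.03884351e-01, -3.12524879e+01,
       -6.39935397e-02,  4.38676192e-02,  1.80741063e-04]), 'position': array([ 0.20104419, -0.61756147,  0.22149588]), 'tool_rot': array([-3.10095708e+00, -4.92220427e-01,  5.96818734e-04]), 'ft_force': array([ 0.01384276, -0.16534019, -0.12780835]), 'torque': array([ 0.02089058, -0.00277639, -0.00180602]), 'grip_force': 0.0, 'grip_width': 0.9990399384077542}
side {'fx': 421.1499887563438, 'fy': 421.1499887563438, 'cx': 278.0309409750413, 'cy': 203.95775490422642, 'k1': -0.045778982592836276, 'eye': array([0.16608905, 0.85879822, 1.03690494]), 'attitude': array([ 0.2380016 , -1.02935706, -2.55515727])}
top {'fx': 517.9521671728876, 'fy': 517.9521671728876, 'cx': 284.07774139522195, 'cy': 212.04719509882045, 'k1': -0.08268383505325637, 'eye': array([0.39879057, 0.01103896, 1.44529165]), 'attitude': array([ 0.09162675, -0.11426553, -1.58704091])}
```

View pics/top0.png

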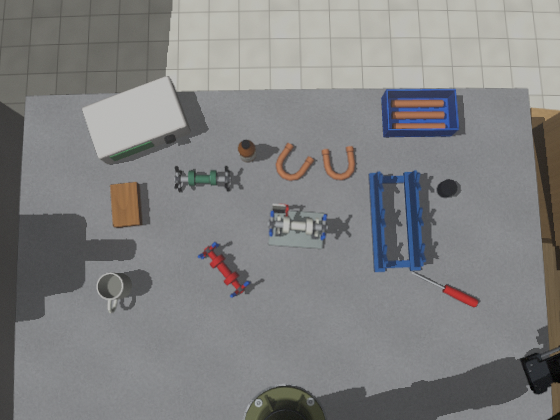

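View pics/side0.png

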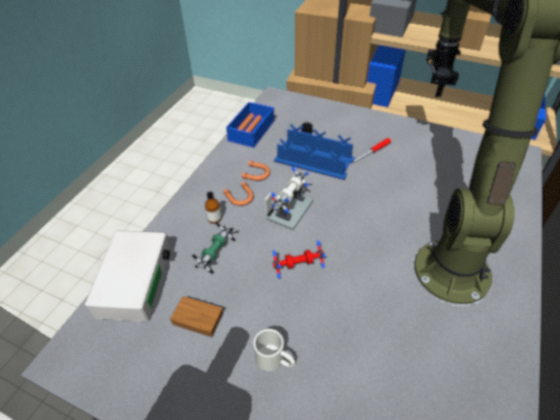

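Top view: the green shaft is at (203,178) and the master sits in the bench at (298,226). The rack is at (397,222). Look-alikes for the shafts:
- red shaft (225,270), not meant
- copper rods in the blue box (420,115)
- U-bends (293,163) and (338,163)

No copper or yellow shaft is visible, so only green is to be checked.

```bash
cat > h.py <<'E'
import numpy as np,cv2
from scipy.spatial.transform import Rotation as R
from bench import ctrl,get_image,calibration
C={n:calibration(n) for n in("side","top")}
def ray(n,u,v):
    c=C[n];K=np.array([[c['fx'],0,c['cx']],[0,c['fy'],c['cy']],[0,0,1]])
    x=cv2.undistortPoints(np.array([[[u,v]]],float),K,np.array([c['k1'],0,0,0,0]))[0,0]
    # OpenCV's k1 model: distorted = undist*(1+k1 r^2), same as here
    d=R.from_rotvec(c['attitude']).apply([x[0],-x[1],-1]);return c['eye'],d/np.linalg.norm(d)
def onz(n,u,v,z):
    e,d=ray(n,u,v);return e+d*(z-e[2])/d[2]
def tri(us,ut):
    e1,d1=ray("side",*us);e2,d2=ray("top",*ut)
    A=np.stack([d1,-d2],1);s=np.linalg.lstsq(A,e2-e1,rcond=None)[0]
    p,q=e1+d1*s[0],e2+d2*s[1];return (p+q)/2,np.linalg.norm(p-q)
def proj(n,p):
    c=C[n];q=R.from_rotvec(c['attitude']).inv().apply(np.array(p)-c['eye']);x=q[:2]/-q[2]*[1,-1]
    f=1+c['k1']*(x@x);return np.array([c['fx']*f*x[0]+c['cx'],c['fy']*f*x[1]+c['cy']])
def save(name,crops,k=5):
    "crops: list of (im,u0,v0,u1,v1); pastes them side by side, enlarged"
    t=[cv2.resize(i[b:d,a:c_,::-1],None,fx=k,fy=k,interpolation=cv2.INTER_CUBIC) for i,a,b,c_,d in crops]
    H=max(x.shape[0] for x in t);t=[cv2.copyMakeBorder(x,0,H-x.shape[0],0,4,0) for x in t]
    cv2.imwrite("pics/"+name,np.hstack(t))
E
python3 - <<'E'
from h import *
t=cv2.imread("pics/top0.png")[:,:,::-1];s=cv2.imread("pics/side0.png")[:,:,::-1]
save("c1.png",[(t,255,195,340,260),(s,255,165,325,235)],5)
save("c2.png",[(t,360,165,440,280),(s,265,120,365,185)],4)
save("c3.png",[(t,165,155,240,205),(s,185,215,245,275)],5)
def blobs(im,lo,hi,n,box):
    a,b,c,d=box;h=cv2.cvtColor(im[b:d,a:c].copy(),cv2.COLOR_RGB2HSV)
    m=cv2.inRange(h,lo,hi);k,_,st,ce=cv2.connectedComponentsWithStats(m)
    for i in range(1,k):
        if st[i,4]>=4: print(n,st[i],ce[i].round(1)+[a,b])
blobs(t,(105,130,60),(130,255,255),"tip top",(255,195,340,260))
blobs(s,(105,110,60),(130,255,255),"tip side",(255,165,325,225))
blobs(t,(60,80,30),(95,255,255),"green top",(165,155,240,205))
blobs(s,(60,80,30),(95,255,255),"green side",(185,215,245,275))
for n,p in dict(benchtop=("top",298,230),green=("top",203,178),rack=("top",397,222)).items(): print(n,onz(*p,0.1).round(3))
E
```

```text
tip top [16 16  3  6 16] [272.  213.2]
tip top [67 19  5  6 17] [324.1 217.1]
tip top [15 34  2  7 14] [270.5 232. ]
tip top [66 38  4  7 20] [322.6 236.2]
tip side [ 35   0  35   9 193] [310.6 167.7]
tip side [50  7  4  3 10] [306.5 173. ]
tip side [50 18  4  4 11] [306.2 184.2]
tip side [17 28  3  4 10] [273.  194.5]
tip side [30 34  4  3 11] [286.4 199.9]
tip side [17 40  2  2  4] [272.5 205.5]
tip side [29 44  5  5 19] [286.3 210.8]
green top [24 17  5 13 60] [191.  177.7]
green top [ 31  16  20  14 151] [206.9 178.2]
green side [ 18  20  22  26 236] [214.5 246.2]
benchtop [ 0.528 -0.045  0.1  ]
green [0.67  0.202 0.1  ]
rack [ 0.544 -0.307  0.1  ]
```

View pics/c1.png

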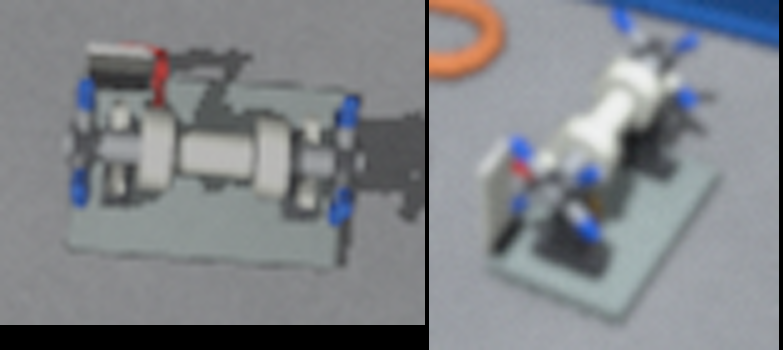

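View pics/c2.png

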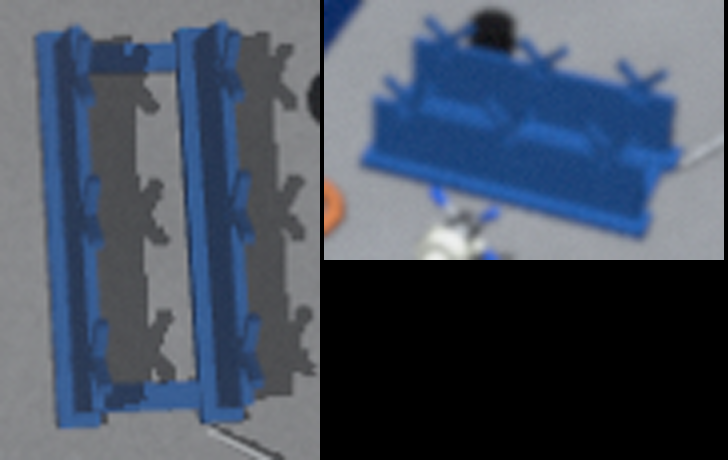

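View pics/c3.png

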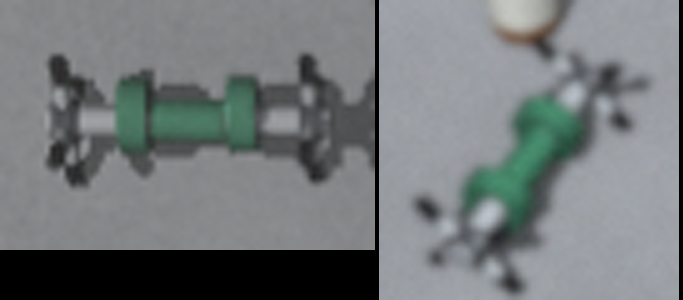

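c1 shows the white master with blue spoke tips in the grey bench, with the pointer and scale plate at its +y, +x corner. c2 shows the rack with three empty vee pairs. Their centres are roughly at top (380/417,181), (383/420,217) and (385/423,253). c3 shows the green shaft with black tips. Now I'll triangulate these.

```bash
python3 - <<'E'
from h import *
np.set_printoptions(suppress=True,precision=4)
for n,s,t in [("m +y+x",(273,194.5),(272,213.2)),("m +y-x",(286.4,199.9),(270.5,232)),("m -y+x",(294.4,169.4),(324.1,217.1)),("m -y-x",(306,173.6),(322.6,236.2)),
 ("r1",(295,132),(417,181)),("r2",(320,136),(420,217)),("r3",(344.5,141),(423,253)),("r1near",(285,144),(380,181.5)),("green",(214.5,246.2),(203,178)),("plate corner",(271.5,193),(272.5,204.5))]:
    print(n,*tri(s,t))
for a in [(380,181.5),(417,181),(383,217),(420,217),(385,253),(423,253)]: print(onz("top",*a,.1))
# bench base corners in the top crop /5
for u,v in [(98,80),(358,95),(70,245),(340,265)]: print("base",onz("top",255+u/5,195+v/5,.016))
# green tips, axis in top view (crop c3/5)
for u,v in [(50,120),(335,120),(132,118),(242,112)]: print("g",onz("top",165+u/5,155+v/5,.031))
for u,v in [(58,70),(75,168),(307,65),(318,165)]: print("gtip",onz("top",165+u/5,155+v/5,.058))
E
```

```text
m +y+x [0.569  0.021  0.1205] 0.0030206748743060847
m +y-x [0.5211 0.0259 0.1198] 0.0016505171976778522
m -y+x [ 0.5545 -0.1139  0.1197] 0.007183255700559201
m -y-x [ 0.5079 -0.1075  0.1219] 0.0009687819086809511
r1 [ 0.6571 -0.3769  0.0636] 0.005029521140626274
r2 [ 0.5561 -0.3771  0.0732] 0.0060644177191185285
r3 [ 0.4599 -0.379   0.0764] 0.004314360467480922
r1near [ 0.6537 -0.2706  0.0826] 0.004885544192121265
green [0.6823 0.2116 0.0296] 0.00433339361506535
plate corner [0.5843 0.017  0.1193] 0.018524004864417215
[ 0.6528 -0.2664  0.1   ]
[ 0.6526 -0.366   0.1   ]
[ 0.5577 -0.2701  0.1   ]
[ 0.5559 -0.3688  0.1   ]
[ 0.4631 -0.2713  0.1   ]
[ 0.4609 -0.3718  0.1   ]
base [0.59   0.0149 0.016 ]
base [ 0.579  -0.1298  0.016 ]
base [0.4983 0.032  0.016 ]
base [ 0.4844 -0.117   0.016 ]
g [0.6827 0.2904 0.031 ]
g [0.6797 0.1317 0.031 ]
g [0.683  0.2446 0.031 ]
g [0.6852 0.1833 0.031 ]
gtip [0.7051 0.2809 0.058 ]
gtip [0.6504 0.2711 0.058 ]
gtip [0.7052 0.1445 0.058 ]
gtip [0.6496 0.1387 0.058 ]
```

Measurements:

| Item | Position | Yaw | Check |
|---|---|---|---|
| Master | (0.538, -0.044) | -0.095 | tips at 0.12 up, as expected |
| Notches 1–3, x | 0.653, 0.557, 0.462 | about +0.015 | 95 mm pitch |
| Notches 1–3, y | -0.316, -0.3195, -0.3215 | | |
| Green shaft | (0.681, 0.211) | about 0 | z 0.030 |

Moving over the bench.

>>> apply_moves --dp '[[0, 0, 0], [0, 0, 0], [0, 0, 0], [0, 0, 0], [0, 0, 0], [0, 0, 0], [0, 0, 0], [0, 0, 0]]' --twist '[[0, 0, -0.145], [0, 0, -0.145], [0, 0, -0.145], [0, 0, -0.145], [0, 0, -0.145], [0, 0, -0.145], [0, 0, -0.145], [0, 0, -0.145]]' --fingers '[0, 0, 0, 0, 0, 0, 0, 0]' --newtons 30

```text
time: 0.9
position: [0.2011, -0.6178, 0.2219]
tool_rot: [-2.318, -2.119, -0.001]
ft_force: [-0.2, 0.1, 0.4]
grip_width: 0.996
grip_force: 0.0
```

>>> apply_moves --dp '[[0.038, 0.018, 0], [0.038, 0.018, 0], [0.038, 0.018, 0], [0.038, 0.018, 0], [0.038, 0.018, 0], [0.038, 0.018, 0], [0.038, 0.018, 0], [0.038, 0.018, 0], [0.038, 0.018, 0], [0.038, 0.018, 0]]' --twist '[[0, 0, 0], [0, 0, 0], [0, 0, 0], [0, 0, 0], [0, 0, 0], [0, 0, 0], [0, 0, 0], [0, 0, 0], [0, 0, 0], [0, 0, 0]]' --fingers '[0, 0, 0, 0, 0, 0, 0, 0, 0, 0]'

```text
time: 1.9
position: [0.4172, -0.2554, 0.2223]
tool_rot: [-2.326, -2.112, 0.001]
ft_force: [0.9, -0.5, -0.0]
grip_width: 1.002
grip_force: 0.0
```

```bash
cat >> h.py <<'E'
def to(x,y,z,a):
    "print tool-frame shift (after turning) and turn about tool z to reach x,y,z with closing line at world angle a"
    s=ctrl.get_state();M=R.from_rotvec(s['tool_rot']).as_matrix();cur=np.arctan2(M[1,1],M[0,1])
    t=-((a-cur+np.pi/2)%np.pi-np.pi/2)
    d=np.array([x,y,z])-s['position'];a=cur-t
    print("t %.2f pos"%s['time'],s['position'].round(4),"yaw %.3f tilt %.4f"%(cur,np.arccos(-M[2,2])),"twist z %.3f"%t,"shift x %.4f y %.4f z %.4f"%(-d[0]*np.sin(a)+d[1]*np.cos(a),d[0]*np.cos(a)+d[1]*np.sin(a),-d[2]),
     "F",s['ft_force'].round(2),"w %.3f gf %.1f"%(s['grip_width']*.087,s['grip_force']))
E
python3 -c "
from h import *
to(.538,-.044,.12,-.095)"
```

```text
t 1.90 pos [ 0.4172 -0.2554  0.2223] yaw -0.096 tilt 0.0005 twist z -0.001 shift x 0.2219 y 0.1002 z 0.1023 F [ 0.87 -0.49 -0.01] w 0.087 gf 0.0
```

>>> apply_moves --dp '[[0.037, 0.0167, 0], [0.037, 0.0167, 0], [0.037, 0.0167, 0], [0.037, 0.0167, 0], [0.037, 0.0167, 0], [0.037, 0.0167, 0], [0, 0, 0.03], [0, 0, 0.03], [0, 0, 0], [0, 0, 0]]' --twist '[[0, 0, 0], [0, 0, 0], [0, 0, 0], [0, 0, 0], [0, 0, 0], [0, 0, 0], [0, 0, 0], [0, 0, 0], [0, 0, 0], [0, 0, 0]]' --fingers '[0, 0, 0, 0, 0.2, 0.3, 0.3, 0.3, 0.3, 0.3]'

```text
time: 2.9
position: [0.5375, -0.0458, 0.1625]
tool_rot: [-2.325, -2.111, 0.001]
ft_force: [1.0, 0.5, 1.7]
grip_width: 0.706
grip_force: 0.0
```

```bash
python3 -c "
from h import *
to(.538,-.044,.081,-.095)
s=get_image('side');t=get_image('top')
save('d1.png',[(t,255,185,340,260),(s,245,145,330,235)],4)"
```

```text
t 2.90 pos [ 0.5375 -0.0458  0.1625] yaw -0.096 tilt 0.0013 twist z -0.001 shift x 0.0018 y 0.0003 z 0.0815 F [0.96 0.49 1.74] w 0.061 gf 0.0
```

View pics/d1.png

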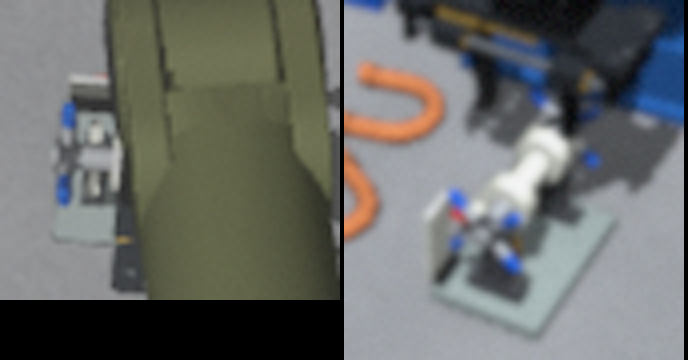

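d1 shows the open fingers above the master, astride the sleeve. Descending and gripping.

>>> apply_moves --dp '[[0.001, 0, 0.02], [0.001, 0, 0.02], [0, 0, 0.02], [0, 0, 0.0205], [0, 0, 0], [0, 0, 0], [0, 0, 0], [0, 0, 0], [0, 0, 0], [0, 0, 0]]' --twist '[[0, 0, 0], [0, 0, 0], [0, 0, 0], [0, 0, 0], [0, 0, 0], [0, 0, 0], [0, 0, 0], [0, 0, 0], [0, 0, 0], [0, 0, 0]]' --fingers '[0.3, 0.3, 0.3, 0.3, 0.3, 1, 1, 1, 1, 1]' --newtons 35

```text
time: 4.0
position: [0.5384, -0.0438, 0.0826]
tool_rot: [2.325, 2.112, 0.001]
ft_force: [0.3, 0.4, 0.2]
grip_width: 0.333
grip_force: 0.0
```

```bash
python3 -c "
from h import *
to(.538,-.044,.19,-.095)"
```

```text
t 4.00 pos [ 0.5384 -0.0438  0.0826] yaw -0.096 tilt 0.0010 twist z -0.001 shift x -0.0002 y -0.0003 z -0.1074 F [0.31 0.41 0.16] w 0.029 gf 0.0
```

>>> apply_moves --dp '[[0, 0, 0], [0, 0, 0], [0, 0, 0], [0, 0, 0], [0, 0, -0.01], [0, 0, -0.02], [0, 0, -0.03], [0, 0, -0.03], [0, 0, -0.02], [0, 0, 0]]' --twist '[[0, 0, 0], [0, 0, 0], [0, 0, 0], [0, 0, 0], [0, 0, 0], [0, 0, 0], [0, 0, 0], [0, 0, 0], [0, 0, 0], [0, 0, 0]]' --fingers '[1, 1, 1, 1, 1, 1, 1, 1, 1, 1]'

```text
time: 5.0
position: [0.5397, -0.0436, 0.1945]
tool_rot: [2.322, 2.11, 0.005]
ft_force: [0.7, 0.6, -5.1]
grip_width: 0.266
grip_force: 35.0
```

```bash
python3 -c "
from h import *
to(.462,-.3215,.17,.012)"
```

```text
t 5.00 pos [ 0.5397 -0.0436  0.1945] yaw -0.096 tilt 0.0050 twist z -0.108 shift x -0.2770 y -0.0810 z 0.0245 F [ 0.72  0.63 -5.14] w 0.023 gf 35.0
```

>>> apply_moves --dp '[[0, 0, 0], [-0.0346, -0.0101, 0], [-0.0346, -0.0101, 0], [-0.0346, -0.0101, 0], [-0.0346, -0.0101, 0], [-0.0346, -0.0101, 0], [-0.0346, -0.0101, 0], [-0.0346, -0.0101, 0], [-0.0346, -0.0101, 0], [0, 0, 0]]' --twist '[[0, 0, -0.108], [0, 0, 0], [0, 0, 0], [0, 0, 0], [0, 0, 0], [0, 0, 0], [0, 0, 0], [0, 0, 0], [0, 0, 0], [0, 0, 0]]' --fingers '[1, 1, 1, 1, 1, 1, 1, 1, 1, 1]'

```text
time: 6.0
position: [0.4559, -0.3282, 0.1892]
tool_rot: [-2.217, -2.222, 0.006]
ft_force: [-0.8, -0.3, -5.8]
grip_width: 0.265
grip_force: 35.0
```

>>> apply_moves --dp '[[0, 0, 0.02], [0, 0, 0.02], [0, 0, 0], [0, 0, 0]]' --twist '[[0, 0, 0], [0, 0, 0], [0, 0, 0], [0, 0, 0]]' --fingers '[1, 1, 1, 1]'

```text
time: 6.4
position: [0.4598, -0.3208, 0.1507]
tool_rot: [-2.206, -2.233, 0.0]
ft_force: [1.0, 0.0, -4.8]
grip_width: 0.262
grip_force: 35.0
```

```bash
python3 -c "
from h import *
to(.462,-.3215,.081,.012)
s=get_image('side');t=get_image('top')
save('d2.png',[(t,350,165,440,285),(s,260,105,370,195)],4)"
```

```text
t 6.40 pos [ 0.4598 -0.3208  0.1507] yaw 0.012 tilt 0.0029 twist z 0.000 shift x -0.0008 y 0.0022 z 0.0697 F [ 0.99  0.02 -4.76] w 0.023 gf 35.0
```

View pics/d2.png

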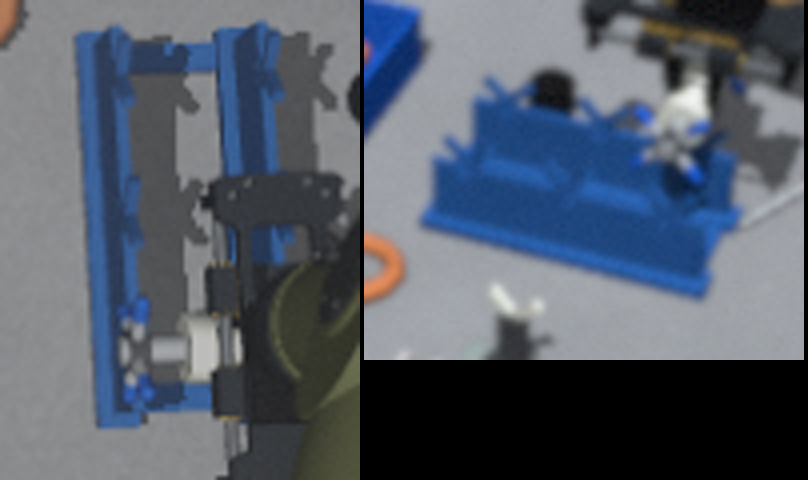

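d2 shows the master held above notch 3, in line with the vee arms at about (385,252) in the top view. Lowering it.

>>> apply_moves --dp '[[0, 0.002, 0.015], [0, 0, 0.02], [0, 0, 0.015], [0, 0, 0.01], [0, 0, 0.005], [0, 0, 0], [0, 0, 0]]' --twist '[[0, 0, 0], [0, 0, 0], [0, 0, 0], [0, 0, 0], [0, 0, 0], [0, 0, 0], [0, 0, 0]]' --fingers '[1, 1, 1, 1, 1, 1, 1]'

```text
time: 7.2
position: [0.4631, -0.3217, 0.0876]
tool_rot: [2.207, 2.234, 0.0]
ft_force: [0.5, 0.5, -4.5]
grip_width: 0.265
grip_force: 35.0
```

>>> apply_moves --dp '[[0, 0, 0.0025], [0, 0, 0.002], [0, 0, 0]]' --twist '[[0, 0, 0], [0, 0, 0], [0, 0, 0]]' --fingers '[1, 1, 1]'

```text
time: 7.5
position: [0.4629, -0.3222, 0.0854]
tool_rot: [2.207, 2.233, -0.002]
ft_force: [-5.6, 2.0, 8.5]
grip_width: 0.267
grip_force: 35.0
```

```bash
python3 -c "
from h import *
to(.462,-.3215,.081,.012)
s=get_image('side');t=get_image('top')
save('d3.png',[(t,350,165,440,285),(s,260,105,370,195)],4)"
```

```text
t 7.50 pos [ 0.4629 -0.3222  0.0854] yaw 0.012 tilt 0.0023 twist z -0.000 shift x 0.0008 y -0.0009 z 0.0044 F [-5.55  1.98  8.52] w 0.023 gf 35.0
```

View pics/d3.png

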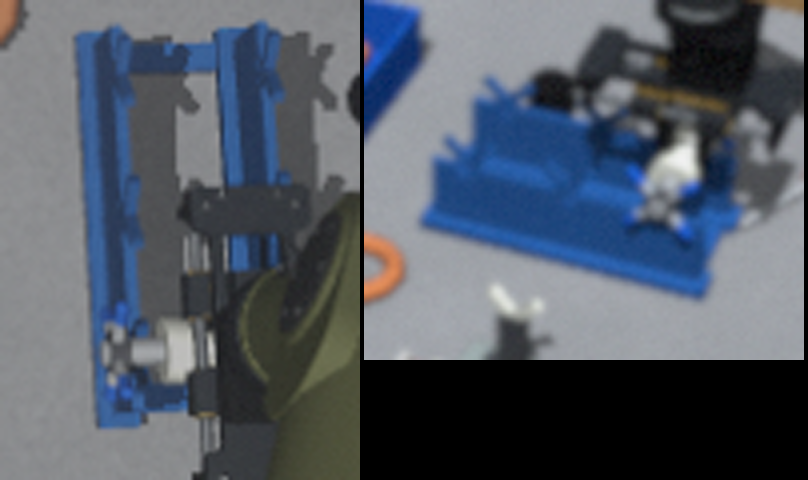

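The force shows the shaft touching the +x flank, 3 mm high. Easing it -x and down, then releasing.

>>> apply_moves --dp '[[0, -0.0015, 0], [0, -0.0015, 0.001], [0, 0, 0.001], [0, 0, 0], [0, 0, 0], [0, 0, 0], [0, 0, 0], [0, 0, 0], [0, 0, 0], [0, 0, 0]]' --twist '[[0, 0, 0], [0, 0, 0], [0, 0, 0], [0, 0, 0], [0, 0, 0], [0, 0, 0], [0, 0, 0], [0, 0, 0], [0, 0, 0], [0, 0, 0]]' --fingers '[1, 1, 1, 1, 0.6, 0.6, 0.5, 0.4, 0.4, 0.4]'

```text
time: 8.6
position: [0.4596, -0.3214, 0.0804]
tool_rot: [-2.208, -2.235, -0.0]
ft_force: [0.2, -0.5, -0.1]
grip_width: 0.586
grip_force: 0.0
```

>>> apply_moves --dp '[[0, 0, 0], [0, 0, -0.02], [0, 0, -0.03], [0, 0, -0.04], [0, 0, -0.04], [0.04, 0.02, -0.01], [0.04, 0.02, 0], [0.04, 0.02, 0], [0.04, 0.02, 0], [0.04, 0.02, 0]]' --twist '[[0, 0, 0], [0, 0, 0], [0, 0, 0], [0, 0, 0], [0, 0, 0], [0, 0, 0], [0, 0, 0], [0, 0, 0], [0, 0, 0], [0, 0, 0]]' --fingers '[0.3, 0.3, 0.3, 0.3, 0.3, 0.3, 0.3, 0.3, 0.3, 0.3]'

```text
time: 9.6
position: [0.5577, -0.1188, 0.2208]
tool_rot: [2.208, 2.234, -0.0]
ft_force: [-0.2, 0.1, 0.0]
grip_width: 0.701
grip_force: 0.0
```

```bash
python3 - <<'E'
from h import *
s=get_image('side');t=get_image('top')
save('d4.png',[(t,350,165,440,285),(s,260,105,370,195)],4)
def mid(im,lo,hi,box):
    a,b,c,d=box;m=cv2.inRange(cv2.cvtColor(im[b:d,a:c].copy(),cv2.COLOR_RGB2HSV),lo,hi)
    k,_,st,ce=cv2.connectedComponentsWithStats(m)
    return [(st[i].tolist(),(ce[i]+[a,b]).round(1)) for i in range(1,k) if st[i,4]>15]
G=((60,80,30),(95,255,255))
print(mid(t,*G,(100,150,300,300)),mid(s,*G,(170,200,300,300)))
to(.681,.211,.15,0)
E
```

```text
[([14, 0, 15, 6, 18], array([120.8, 152.4])), ([96, 21, 20, 13, 141], array([206.7, 178. ])), ([89, 22, 5, 12, 58], array([190.9, 177.7]))] [([32, 35, 23, 26, 237], array([214.4, 246.2]))]
t 9.70 pos [ 0.5594 -0.1114  0.2211] yaw 0.024 tilt 0.0048 twist z 0.024 shift x 0.3224 y 0.1216 z 0.0711 F [0.21 1.51 0.61] w 0.061 gf 0.0
```

View pics/d4.png

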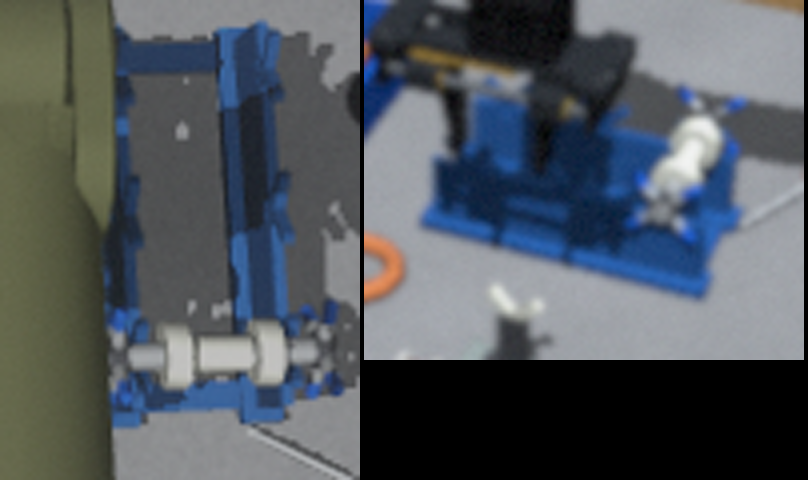

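d4 shows the master seated level in notch 3. The green shaft has not moved. Going over it.

>>> apply_moves --dp '[[0.0403, 0.0152, 0], [0.0403, 0.0152, 0], [0.0403, 0.0152, 0], [0.0403, 0.0152, 0], [0.0403, 0.0152, 0], [0.0403, 0.0152, 0], [0.0403, 0.0152, 0], [0.0403, 0.0152, 0], [0, 0, 0.03], [0, 0, 0.03]]' --twist '[[0, 0, 0.02], [0, 0, 0], [0, 0, 0], [0, 0, 0], [0, 0, 0], [0, 0, 0], [0, 0, 0], [0, 0, 0], [0, 0, 0], [0, 0, 0]]' --fingers '[0.2, 0.2, 0.2, 0.2, 0.2, 0.2, 0.2, 0.2, 0.2, 0.2]'

```text
time: 10.7
position: [0.6808, 0.2042, 0.1602]
tool_rot: [-2.226, -2.216, -0.003]
ft_force: [-0.0, -0.3, -0.6]
grip_width: 0.805
grip_force: 0.0
```

```bash
python3 - <<'E'
from h import *
s=get_image('side');t=get_image('top')
to(.681,.211,.013,-.003)
for im,n,b in((s,'side',(170,200,300,300)),):
    m=cv2.inRange(cv2.cvtColor(im[b[1]:b[3],b[0]:b[2]].copy(),cv2.COLOR_RGB2HSV),(60,80,30),(95,255,255));k,_,st,ce=cv2.connectedComponentsWithStats(m)
    print([(st[i],ce[i]+b[:2]) for i in range(1,k) if st[i,4]>15])
m=[(406.5,253.5)];print("master mid",onz("top",*m[0],.111))
E
```

```text
t 10.80 pos [0.6781 0.1998 0.1551] yaw -0.007 tilt 0.0089 twist z -0.004 shift x 0.0112 y 0.0029 z 0.1421 F [ 0.24 -0.69 -0.64] w 0.070 gf 0.0
[(array([ 33,  35,  22,  26, 236], dtype=int32), array([214.41525424, 246.19915254]))]
master mid [ 0.46001818 -0.32517002  0.111     ]
```

>>> apply_moves --dp '[[0.004, 0.001, 0.03], [0, 0, 0.02], [0, 0, 0.02], [0, 0, 0], [0, 0, 0], [0, 0, 0]]' --twist '[[0, 0, 0], [0, 0, 0], [0, 0, 0], [0, 0, 0], [0, 0, 0], [0, 0, 0]]' --fingers '[0.2, 0.2, 0.2, 0.2, 0.2, 0.2]'

```text
time: 11.4
position: [0.6827, 0.2055, 0.0928]
tool_rot: [2.23, 2.211, 0.004]
ft_force: [0.6, -0.2, -0.1]
grip_width: 0.801
grip_force: 0.0
```

```bash
python3 - <<'E'
from h import *
to(.681,.211,.013,-.003)
s=get_image('side');t=get_image('top')
save('d5.png',[(t,165,140,250,205),(s,170,190,270,290)],4)
E
```

```text
t 11.40 pos [0.6827 0.2055 0.0928] yaw -0.009 tilt 0.0029 twist z -0.006 shift x 0.0055 y -0.0018 z 0.0798 F [ 0.58 -0.16 -0.11] w 0.070 gf 0.0
```

View pics/d5.png

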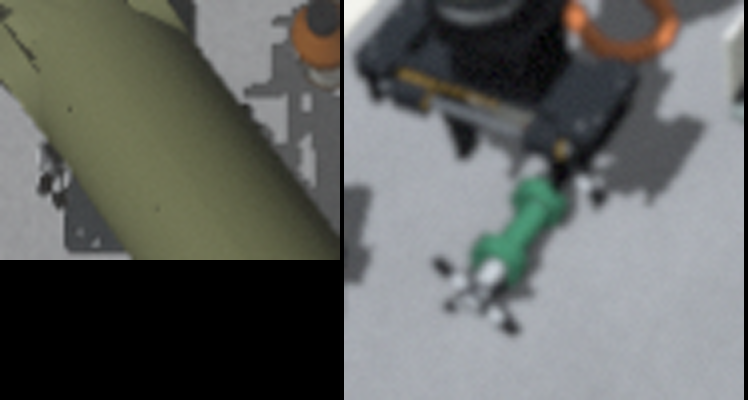

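d5 shows the gripper over the green shaft, clear of the bottle. Descending and gripping.

>>> apply_moves --dp '[[0.005, -0.0015, 0.02], [0, 0, 0.02], [0, 0, 0.02], [0, 0, 0.01], [0, 0, 0.009], [0, 0, 0], [0, 0, 0], [0, 0, 0], [0, 0, 0], [0, 0, 0]]' --twist '[[0, 0, 0], [0, 0, 0], [0, 0, 0], [0, 0, 0], [0, 0, 0], [0, 0, 0], [0, 0, 0], [0, 0, 0], [0, 0, 0], [0, 0, 0]]' --fingers '[0.2, 0.2, 0.2, 0.2, 0.4, 0.6, 1, 1, 1, 1]'

```text
time: 12.5
position: [0.6805, 0.2105, 0.0122]
tool_rot: [2.23, 2.212, 0.001]
ft_force: [-0.4, -0.4, 0.2]
grip_width: 0.338
grip_force: 0.0
```

>>> apply_moves --dp '[[0, 0, 0], [0, 0, 0], [0, 0, 0], [0, 0, 0], [0, 0, 0], [0, 0, 0]]' --twist '[[0, 0, 0], [0, 0, 0], [0, 0, 0], [0, 0, 0], [0, 0, 0], [0, 0, 0]]' --fingers '[1, 1, 1, 1, 1, 1]'

```text
time: 13.1
position: [0.6808, 0.2104, 0.0119]
tool_rot: [2.23, 2.212, 0.002]
ft_force: [3.3, -0.3, 1.4]
grip_width: 0.266
grip_force: 35.0
```

```bash
python3 - <<'E'
from h import *
to(.538,-.044,.18,-.095)
E
```

```text
t 13.10 pos [0.6808 0.2104 0.0119] yaw -0.008 tilt 0.0014 twist z 0.087 shift x -0.2668 y -0.1180 z -0.1681 F [ 3.29 -0.31  1.36] w 0.023 gf 35.0
```

>>> apply_moves --dp '[[0, 0, -0.02], [0, 0, -0.035], [0, 0, -0.04], [0, 0, -0.04], [0, 0, -0.035], [-0.025, -0.011, 0], [-0.035, -0.0155, 0], [-0.035, -0.0155, 0], [-0.035, -0.0155, 0], [-0.035, -0.0155, 0]]' --twist '[[0, 0, 0], [0, 0, 0], [0, 0, 0], [0, 0, 0], [0, 0, 0.087], [0, 0, 0], [0, 0, 0], [0, 0, 0], [0, 0, 0], [0, 0, 0]]' --fingers '[1, 1, 1, 1, 1, 1, 1, 1, 1, 1]'

```text
time: 14.1
position: [0.5892, 0.0522, 0.1811]
tool_rot: [-2.322, -2.113, 0.004]
ft_force: [-0.2, 0.1, -5.1]
grip_width: 0.27
grip_force: 35.0
```

>>> apply_moves --dp '[[-0.035, -0.0155, 0], [-0.035, -0.0155, 0], [-0.033, -0.0145, 0], [0, 0, 0], [0, 0, 0], [0, 0, 0]]' --twist '[[0, 0, 0], [0, 0, 0], [0, 0, 0], [0, 0, 0], [0, 0, 0], [0, 0, 0]]' --fingers '[1, 1, 1, 1, 1, 1]'

```text
time: 14.7
position: [0.5364, -0.0434, 0.1817]
tool_rot: [-2.322, -2.115, -0.0]
ft_force: [-0.5, 0.5, -5.0]
grip_width: 0.263
grip_force: 35.0
```

```bash
python3 - <<'E'
from h import *
to(.538,-.047,.083,-.095)
E
```

```text
t 14.70 pos [ 0.5364 -0.0434  0.1817] yaw -0.093 tilt 0.0011 twist z 0.002 shift x -0.0034 y 0.0020 z 0.0987 F [-0.45  0.54 -5.03] w 0.023 gf 35.0
```

Still held. Lowering into the vees.

>>> apply_moves --dp '[[-0.0025, 0.0015, 0.02], [0, 0, 0.025], [0, 0, 0.025], [0, 0, 0.015], [0, 0, 0.008], [0, 0, 0.002], [0, 0, 0.002], [0, 0, 0], [0, 0, 0]]' --twist '[[0, 0, 0], [0, 0, 0], [0, 0, 0], [0, 0, 0], [0, 0, 0], [0, 0, 0], [0, 0, 0], [0, 0, 0], [0, 0, 0]]' --fingers '[1, 1, 1, 1, 1, 1, 1, 1, 1]'

```text
time: 15.6
position: [0.5388, -0.0478, 0.0855]
tool_rot: [2.323, 2.112, 0.002]
ft_force: [0.7, -0.0, -3.6]
grip_width: 0.267
grip_force: 35.0
```

```bash
python3 - <<'E'
from h import *
to(.538,-.047,.081,-.095)
s=get_image('side');t=get_image('top')
save('d6.png',[(t,250,185,340,260),(s,245,145,330,235)],4)
E
```

```text
t 15.60 pos [ 0.5388 -0.0478  0.0855] yaw -0.095 tilt 0.0018 twist z -0.000 shift x 0.0007 y -0.0008 z 0.0045 F [ 0.65 -0.02 -3.6 ] w 0.023 gf 35.0
```

View pics/d6.png

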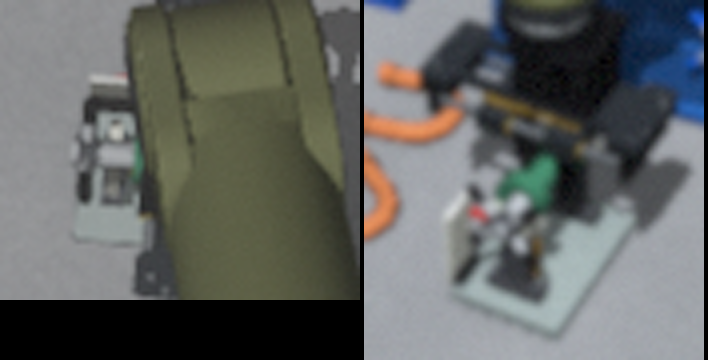

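d6 shows the green shaft just above the vees, its lobe over the plunger. The red pointer is at about (273,197) in the side view. Last 4 mm, then release and lift.

>>> apply_moves --dp '[[0, -0.001, 0.002], [0, 0, 0.0015], [0, 0, 0], [0, 0, 0], [0, 0, 0], [0, 0, 0], [0, 0, 0], [0, 0, 0], [0, 0, 0], [0, 0, 0]]' --twist '[[0, 0, 0], [0, 0, 0], [0, 0, 0], [0, 0, 0], [0, 0, 0], [0, 0, 0], [0, 0, 0], [0, 0, 0], [0, 0, 0], [0, 0, 0]]' --fingers '[1, 1, 0.7, 0.6, 0.5, 0.4, 0.4, 0.4, 0.4, 0.4]'

```text
time: 16.7
position: [0.537, -0.0476, 0.081]
tool_rot: [2.324, 2.114, -0.0]
ft_force: [0.3, -0.1, -0.8]
grip_width: 0.6
grip_force: 0.0
```

>>> apply_moves --dp '[[0, 0, 0], [0, 0, -0.02], [0, 0, -0.03], [0, 0, -0.03], [0, 0, -0.03], [-0.03, -0.03, 0], [-0.03, -0.03, 0], [-0.03, -0.03, 0], [-0.03, 0, 0], [0, 0, 0]]' --twist '[[0, 0, 0], [0, 0, 0], [0, 0, 0], [0, 0, 0], [0, 0, 0], [0, 0, 0], [0, 0, 0], [0, 0, 0], [0, 0, 0], [0, 0, 0]]' --fingers '[0.4, 0.4, 0.4, 0.4, 0.4, 1, 1, 1, 1, 1]'

```text
time: 17.7
position: [0.4342, -0.1633, 0.1912]
tool_rot: [2.331, 2.103, -0.003]
ft_force: [1.2, 0.2, 0.0]
grip_width: 0.23
grip_force: 0.0
```

```bash
python3 - <<'E'
from h import *
to(.5,-.115,.16,-.095)
s=get_image('side');t=get_image('top')
save('e1.png',[(t,255,185,340,260),(s,255,160,325,235)],5)
for im,b in((s,(260,185,300,225)),(t,(270,200,300,230)),(cv2.imread('pics/side0.png')[:,:,::-1],(260,185,300,225)),(cv2.imread('pics/top0.png')[:,:,::-1],(270,200,300,230))):
    h=im[b[1]:b[3],b[0]:b[2]].astype(float);w=np.clip(h[...,0]-np.maximum(h[...,1],h[...,2])-30,0,None)
    v,u=np.mgrid[b[1]:b[3],b[0]:b[2]];print("red",w.sum(),(w*u).sum()/w.sum(),(w*v).sum()/w.sum())
E
```

```text
t 17.70 pos [ 0.4342 -0.1633  0.1912] yaw -0.102 tilt 0.0027 twist z -0.007 shift x 0.0543 y 0.0609 z 0.0312 F [1.16 0.25 0.05] w 0.020 gf 0.0
red 533.0 273.1125703564728 198.9043151969981
red 1156.0 286.60553633217995 209.06401384083046
red 217.0 272.7649769585253 198.5852534562212
red 1091.0 286.5435380384968 209.09532538955088
```

View pics/e1.png

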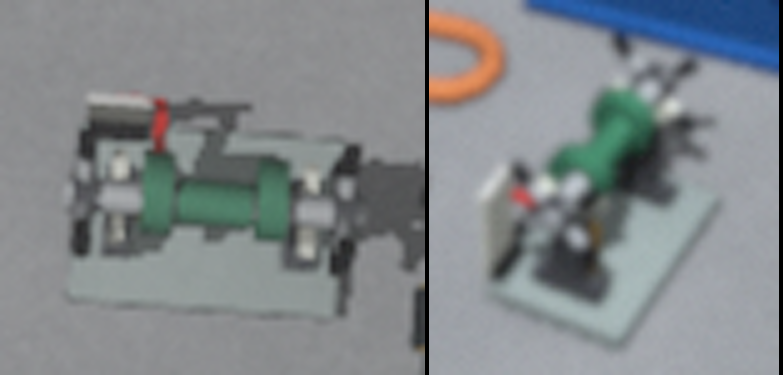

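e1 shows the green shaft seated in the vees. The lobes are off towards +x and the pointer reads mid-travel. Pressing the -y spokes on the +x side turns the high side down first. Positioning with the fingers shut.

```bash
cat >> h.py <<'E'
def red(k=1):
    s=get_image('side');b=(262,188,285,222);h=s[b[1]:b[3],b[0]:b[2]].astype(float);w=np.clip(h[...,0]-np.maximum(h[...,1],h[...,2])-30,0,None)
    v,u=np.mgrid[b[1]:b[3],b[0]:b[2]];print("red %d u %.2f v %.2f"%(w.sum(),(w*u).sum()/w.sum(),(w*v).sum()/w.sum()))
    return s
E
python3 -c "
from h import *
to(.5632,-.1197,.16,-.095);red()
for r in (0,.0015,.0065,.0115): print(r, proj('side',[.585,-.01,.09-r]))"
```

```text
t 17.80 pos [ 0.436  -0.1588  0.1912] yaw -0.097 tilt 0.0004 twist z -0.002 shift x 0.0510 y 0.1230 z 0.0312 F [1.86 0.92 0.37] w 0.012 gf 0.0
red 535 u 273.10 v 198.90
0 [272.1612459  193.57566744]
0.0015 [272.17366521 193.90889571]
0.0065 [272.21492309 195.01584408]
0.0115 [272.25596705 196.11696096]
```

>>> apply_moves --dp '[[0.011, 0.025, 0], [0.011, 0.025, 0], [0.011, 0.025, 0], [0.011, 0.025, 0], [0.007, 0.023, 0], [0, 0, 0.015], [0, 0, 0.015], [0, 0, 0], [0, 0, 0]]' --twist '[[0, 0, 0], [0, 0, 0], [0, 0, 0], [0, 0, 0], [0, 0, 0], [0, 0, 0], [0, 0, 0], [0, 0, 0], [0, 0, 0]]' --fingers '[1, 1, 1, 1, 1, 1, 1, 1, 1]'

```text
time: 18.75
position: [0.5621, -0.1196, 0.1603]
tool_rot: [-2.324, -2.112, 0.002]
ft_force: [-0.3, 0.6, 0.6]
grip_width: 0.005
grip_force: 0.0
```

```bash
python3 -c "
from h import *
to(.5632,-.1197,.105,-.095);red()"
```

```text
t 18.75 pos [ 0.5621 -0.1196  0.1603] yaw -0.095 tilt 0.0019 twist z -0.000 shift x -0.0000 y 0.0011 z 0.0553 F [-0.34  0.56  0.64] w 0.000 gf 0.0
red 533 u 273.12 v 198.91
```

>>> apply_moves --dp '[[0, 0.001, 0.015], [0, 0, 0.01], [0, 0, 0.006], [0, 0, 0.006], [0, 0, 0.006], [0, 0, 0.006], [0, 0, 0.006], [0, 0, 0]]' --twist '[[0, 0, 0], [0, 0, 0], [0, 0, 0], [0, 0, 0], [0, 0, 0], [0, 0, 0], [0, 0, 0], [0, 0, 0]]' --fingers '[1, 1, 1, 1, 1, 1, 1, 1]'

```text
time: 19.6
position: [0.5629, -0.1194, 0.1045]
tool_rot: [-2.322, -2.112, 0.003]
ft_force: [-0.4, -0.3, 0.1]
grip_width: 0.002
grip_force: 0.0
```

```bash
python3 -c "
from h import *
to(.5632,-.1197,.105,-.095)
s=red();t=get_image('top')
save('e2.png',[(t,255,185,340,260),(s,255,160,325,235)],5)"
```

```text
t 19.60 pos [ 0.5629 -0.1194  0.1045] yaw -0.095 tilt 0.0032 twist z 0.000 shift x -0.0003 y 0.0003 z -0.0005 F [-0.38 -0.29  0.09] w 0.000 gf 0.0
red 0 u nan v nanh.py:33: RuntimeWarning: invalid value encountered in scalar divide
  v,u=np.mgrid[b[1]:b[3],b[0]:b[2]];print("red %d u %.2f v %.2f"%(w.sum(),(w*u).sum()/w.sum(),(w*v).sum()/w.sum()))
```

View pics/e2.png

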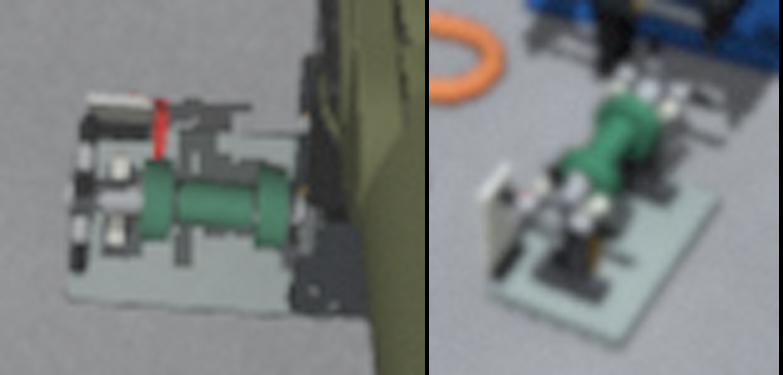

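e2 shows the cross turned about 45° and the lobes moving back over the axis, with the high side going down. Continuing to about 80° and pausing there.

>>> apply_moves --dp '[[0, 0.008, 0], [0, 0, 0.005], [0, 0, 0.005], [0, 0, 0.004], [0, 0, 0.003], [0, 0, 0], [0, 0, 0], [0, 0, 0], [0, 0, 0], [0, 0, 0]]' --twist '[[0, 0, 0], [0, 0, 0], [0, 0, 0], [0, 0, 0], [0, 0, 0], [0, 0, 0], [0, 0, 0], [0, 0, 0], [0, 0, 0], [0, 0, 0]]' --fingers '[1, 1, 1, 1, 1, 1, 1, 1, 1, 1]'

```text
time: 20.7
position: [0.5723, -0.1204, 0.0892]
tool_rot: [2.324, 2.113, -0.0]
ft_force: [-0.3, 0.6, -0.4]
grip_width: 0.006
grip_force: 0.0
```

```bash
cat >> h.py <<'E'
def lobes(im=None,tip=True):
    "sleeve and lobe row centres in the top view (columns along the shaft), and red in both views"
    t=get_image('top') if im is None else im;m=cv2.inRange(cv2.cvtColor(t[205:245,270:322].copy(),cv2.COLOR_RGB2HSV),(60,80,25),(95,255,255))>0
    c=m.sum(0);print("cols",[(270+i,int(c[i]),round(205+np.nonzero(m[:,i])[0].mean(),1)) for i in range(52) if c[i]>3])
E
python3 -W ignore -c "
from h import *
to(.571,-.12,.088,-.095)
lobes();red()
"
```

```text
t 20.70 pos [ 0.5723 -0.1204  0.0892] yaw -0.095 tilt 0.0003 twist z -0.000 shift x 0.0003 y -0.0013 z 0.0012 F [-0.34  0.6  -0.39] w 0.001 gf 0.0
cols [(284, 14, np.float64(225.5)), (285, 13, np.float64(226.0)), (286, 13, np.float64(226.0)), (287, 13, np.float64(226.0)), (288, 10, np.float64(224.5)), (291, 7, np.float64(225.0)), (292, 7, np.float64(225.0)), (293, 7, np.float64(225.0)), (294, 7, np.float64(225.0)), (295, 7, np.float64(225.0)), (296, 7, np.float64(225.0)), (297, 7, np.float64(225.0)), (298, 7, np.float64(225.0)), (299, 8, np.float64(225.5)), (300, 8, np.float64(225.5)), (301, 7, np.float64(226.0)), (302, 7, np.float64(226.0)), (303, 7, np.float64(226.0)), (304, 7, np.float64(226.0)), (306, 4, np.float64(231.5)), (307, 15, np.float64(227.0)), (308, 15, np.float64(227.0)), (309, 14, np.float64(227.5)), (310, 14, np.float64(227.5)), (311, 12, np.float64(226.5))]
red 678 u 273.57 v 199.31
```

>>> apply_moves --dp '[[0, 0, -0.03], [0, 0, -0.032], [0, -0.009, 0], [0, 0, 0.012], [0, 0, 0.007], [0, 0, 0.007], [0, 0, 0.007], [0, 0, 0.007], [0, 0, 0.006], [0, 0, 0]]' --twist '[[0, 0, 0], [0, 0, 0], [0, 0, 0], [0, 0, 0], [0, 0, 0], [0, 0, 0], [0, 0, 0], [0, 0, 0], [0, 0, 0], [0, 0, 0]]' --fingers '[1, 1, 1, 1, 1, 1, 1, 1, 1, 1]'

```text
time: 21.8
position: [0.5627, -0.1193, 0.1039]
tool_rot: [-2.323, -2.113, 0.001]
ft_force: [-0.2, -0.6, -0.3]
grip_width: 0.005
grip_force: 0.0
```

```bash
cat > m.py <<'E'
from h import *
to(.571,-.12,.088,-.095)
t=get_image('top');m=cv2.inRange(cv2.cvtColor(t[205:245,270:322].copy(),cv2.COLOR_RGB2HSV),(60,80,25),(95,255,255))>0
f=lambda a,b:round(205+np.mean([np.nonzero(m[:,i-270])[0][[0,-1]].mean() for i in range(a,b)]),2)
print("lobeL",f(285,288),"lobeR",f(307,311),"sleeve",f(293,303));red()
E
python3 -W ignore m.py
```

```text
t 21.80 pos [ 0.5627 -0.1193  0.1039] yaw -0.095 tilt 0.0018 twist z 0.000 shift x 0.0001 y 0.0083 z 0.0159 F [-0.15 -0.56 -0.35] w 0.000 gf 0.0
lobeL 226.0 lobeR 227.5 sleeve 225.3
red 662 u 273.31 v 199.25
```

```bash
cat >> m.py <<'E'
def tips(t):
    g=t[195:255,266:278].astype(int);d=(g.max(2)<50);r=np.nonzero(d.sum(1)>=2)[0]+195
    return r.tolist()
print("dark rows",tips(t))
E
python3 -W ignore - <<'E'
exec(open('m.py').read())
# earlier crops, shrunk back 5x
for n in("e1","e2"):
    p=cv2.imread(f"pics/{n}.png")[:,:,::-1];c=cv2.resize(p[:375,:425],(85,75),interpolation=cv2.INTER_AREA)
    b=np.zeros((420,560,3),np.uint8)+128;b[185:260,255:340]=c;print(n,tips(b))
    m=cv2.inRange(cv2.cvtColor(b[205:245,270:322].copy(),cv2.COLOR_RGB2HSV),(60,80,25),(95,255,255))>0
    print("lobeL",f(285,288),"lobeR",f(307,311),"sleeve",f(293,303))
E
```

```text
t 21.90 pos [ 0.563  -0.1193  0.1048] yaw -0.095 tilt 0.0009 twist z 0.000 shift x 0.0001 y 0.0080 z 0.0168 F [ 1.23 -1.08 -0.01] w 0.001 gf 0.0
lobeL 225.83 lobeR 227.25 sleeve 225.2
red 654 u 273.33 v 199.26
dark rows []
e1 []
lobeL 223.17 lobeR 225.25 sleeve 225.25
e2 []
lobeL 224.83 lobeR 226.5 sleeve 225.4
```

Nothing conflicts so far. Rotation is cheap, so I'll keep going in 45° stages with pauses for well over a full turn. That way high followed by low is met whatever the exact phase.

>>> apply_moves --dp '[[0, 0.008, 0], [0, 0, 0.005], [0, 0, 0.005], [0, 0, 0.004], [0, 0, 0.003], [0, 0, 0], [0, 0, 0], [0, 0, 0], [0, 0, 0]]' --twist '[[0, 0, 0], [0, 0, 0], [0, 0, 0], [0, 0, 0], [0, 0, 0], [0, 0, 0], [0, 0, 0], [0, 0, 0], [0, 0, 0]]' --fingers '[1, 1, 1, 1, 1, 1, 1, 1, 1]'

```text
time: 22.9
position: [0.5713, -0.1203, 0.0882]
tool_rot: [2.324, 2.113, 0.0]
ft_force: [0.2, -0.0, -0.3]
grip_width: 0.004
grip_force: 0.0
```

```bash
python3 -W ignore m.py
```

```text
t 22.90 pos [ 0.5713 -0.1203  0.0882] yaw -0.095 tilt 0.0004 twist z 0.000 shift x 0.0003 y -0.0004 z 0.0002 F [ 0.19 -0.04 -0.27] w 0.000 gf 0.0
lobeL 226.0 lobeR 227.25 sleeve 225.35
red 703 u 273.58 v 199.36
dark rows []
```

>>> apply_moves --dp '[[0, 0, -0.03], [0, 0, -0.032], [0, -0.008, 0], [0, 0, 0.012], [0, 0, 0.007], [0, 0, 0.007], [0, 0, 0.007], [0, 0, 0.007], [0, 0, 0.005], [0, 0, 0]]' --twist '[[0, 0, 0], [0, 0, 0], [0, 0, 0], [0, 0, 0], [0, 0, 0], [0, 0, 0], [0, 0, 0], [0, 0, 0], [0, 0, 0], [0, 0, 0]]' --fingers '[1, 1, 1, 1, 1, 1, 1, 1, 1, 1]'

```text
time: 24.0
position: [0.5628, -0.1193, 0.104]
tool_rot: [-2.323, -2.113, 0.001]
ft_force: [-0.4, -0.3, -0.4]
grip_width: 0.007
grip_force: 0.0
```

```bash
python3 -W ignore m.py
```

```text
t 24.00 pos [ 0.5628 -0.1193  0.104 ] yaw -0.095 tilt 0.0016 twist z 0.000 shift x 0.0001 y 0.0083 z 0.0160 F [-0.44 -0.25 -0.4 ] w 0.001 gf 0.0
lobeL 226.0 lobeR 227.38 sleeve 225.35
red 660 u 273.32 v 199.24
dark rows []
```

```bash
python3 -W ignore -c "
from h import *
s=get_image('side');t=get_image('top')
save('e3.png',[(t,262,200,322,250),(s,262,165,315,230)],7)"
```

```text
(no output)
```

View pics/e3.png

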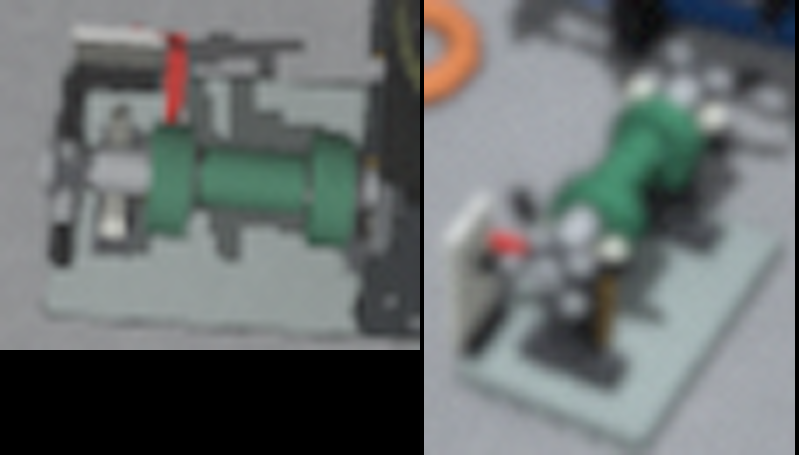

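e3 shows the first stroke stopped with a spoke at about 60°, and later strokes passed outside it because the fingertip is narrower than I assumed. The high side is therefore at about 130°, just past bottom. I'll press closer in, at 20 mm from the axis, and then finish further out.

>>> apply_moves --dp '[[0, 0, -0.025], [0, 0, -0.03], [0, -0.012, 0], [0, 0, 0.017], [0, 0, 0.007], [0, 0, 0.007], [0, 0, 0.007], [0, 0, 0.007], [0, 0, 0.008], [0, 0, 0]]' --twist '[[0, 0, 0], [0, 0, 0], [0, 0, 0], [0, 0, 0], [0, 0, 0], [0, 0, 0], [0, 0, 0], [0, 0, 0], [0, 0, 0], [0, 0, 0]]' --fingers '[1, 1, 1, 1, 1, 1, 1, 1, 1, 1]'

```text
time: 25.2
position: [0.5497, -0.118, 0.1052]
tool_rot: [-2.322, -2.112, 0.003]
ft_force: [0.5, -0.2, -0.1]
grip_width: 0.003
grip_force: 0.0
```

```bash
python3 -W ignore m.py
```

```text
t 25.20 pos [ 0.5497 -0.118   0.1052] yaw -0.095 tilt 0.0036 twist z 0.000 shift x 0.0000 y 0.0214 z 0.0172 F [ 0.45 -0.18 -0.1 ] w 0.000 gf 0.0
lobeL 227.17 lobeR 228.38 sleeve 225.3
red 49 u 273.94 v 197.84
dark rows []
```

Now it turns, with the lobes fully towards -x. Stage ii.

>>> apply_moves --dp '[[0, 0.016, 0], [0, 0, 0.005], [0, 0, 0.005], [0, 0, 0.004], [0, 0, 0.003], [0, 0, 0], [0, 0, 0], [0, 0, 0]]' --twist '[[0, 0, 0], [0, 0, 0], [0, 0, 0], [0, 0, 0], [0, 0, 0], [0, 0, 0], [0, 0, 0], [0, 0, 0]]' --fingers '[1, 1, 1, 1, 1, 1, 1, 1]'

```text
time: 26.1
position: [0.5672, -0.1198, 0.0901]
tool_rot: [2.324, 2.113, 0.0]
ft_force: [0.7, 0.9, 1.2]
grip_width: 0.006
grip_force: 1.2
```

```bash
python3 -W ignore m.py
```

```text
t 26.10 pos [ 0.5672 -0.1198  0.0901] yaw -0.095 tilt 0.0001 twist z 0.000 shift x 0.0001 y 0.0038 z 0.0021 F [0.67 0.88 1.23] w 0.001 gf 1.2
lobeL 226.67 lobeR 228.0 sleeve 225.35
red 721 u 273.81 v 198.12
dark rows []
```

>>> apply_moves --dp '[[0, 0, -0.035], [0, 0, -0.037], [0, -0.017, 0], [0, 0, 0.017], [0, 0, 0.007], [0, 0, 0.007], [0, 0, 0.007], [0, 0, 0.007], [0, 0, 0.008], [0, 0, 0]]' --twist '[[0, 0, 0], [0, 0, 0], [0, 0, 0], [0, 0, 0], [0, 0, 0], [0, 0, 0], [0, 0, 0], [0, 0, 0], [0, 0, 0], [0, 0, 0]]' --fingers '[1, 1, 1, 1, 1, 1, 1, 1, 1, 1]'

```text
time: 27.2
position: [0.5488, -0.118, 0.1073]
tool_rot: [-2.322, -2.111, 0.003]
ft_force: [0.3, -0.8, 1.0]
grip_width: 0.002
grip_force: 0.3
```

```bash
python3 -W ignore m.py
```

```text
t 27.20 pos [ 0.5488 -0.118   0.1073] yaw -0.095 tilt 0.0039 twist z 0.000 shift x 0.0001 y 0.0223 z 0.0193 F [ 0.3  -0.83  0.99] w 0.000 gf 0.3
lobeL 225.17 lobeR 226.38 sleeve 225.3
red 251 u 273.83 v 197.14
dark rows []
```

The pointer has risen 2.2 px, from v 199.36 to 197.14, which is the full 10 mm, and the lobes are centred again. The low side is on the plunger. Holding a moment, then retracting and returning over the sleeve.

>>> apply_moves --dp '[[0, 0, 0], [0, 0, 0], [0, 0, 0], [0, 0, 0], [0, 0, -0.03], [0, 0, -0.035], [0, 0, -0.02], [0.035, -0.005, 0], [0.035, -0.006, 0], [0, 0, 0]]' --twist '[[0, 0, 0], [0, 0, 0], [0, 0, 0], [0, 0, 0], [0, 0, 0], [0, 0, 0], [0, 0, 0], [0, 0, 0], [0, 0, 0], [0, 0, 0]]' --fingers '[1, 1, 1, 1, 1, 1, 0.3, 0.3, 0.3, 0.3]'

```text
time: 28.3
position: [0.5459, -0.0408, 0.1949]
tool_rot: [-2.315, -2.123, -0.004]
ft_force: [0.6, 0.2, 0.2]
grip_width: 0.283
grip_force: 0.0
```

>>> apply_moves --dp '[[0, 0, 0], [0, 0, 0], [0, 0, 0], [0, 0, 0]]' --twist '[[0, 0, 0], [0, 0, 0], [0, 0, 0], [0, 0, 0]]' --fingers '[0.3, 0.3, 0.3, 0.3]'

```text
time: 28.7
position: [0.546, -0.0487, 0.1938]
tool_rot: [-2.326, -2.111, 0.001]
ft_force: [1.1, -0.3, -0.4]
grip_width: 0.643
grip_force: 0.0
```

```bash
python3 -W ignore - <<'E'
from h import *
to(.5375,-.0475,.081,-.095)
red()
E
```

```text
t 28.70 pos [ 0.546  -0.0487  0.1938] yaw -0.097 tilt 0.0004 twist z -0.002 shift x 0.0004 y -0.0086 z 0.1128 F [ 1.15 -0.3  -0.4 ] w 0.056 gf 0.0
red 264 u 273.83 v 197.14
```

Pointer still at the low reading with nothing touching. Picking green up.

>>> apply_moves --dp '[[0, -0.0085, 0.02], [0, 0, 0.03], [0, 0, 0.03], [0, 0, 0.02], [0, 0, 0.012], [0, 0, 0], [0, 0, 0], [0, 0, 0], [0, 0, 0], [0, 0, 0]]' --twist '[[0, 0, 0], [0, 0, 0], [0, 0, 0], [0, 0, 0], [0, 0, 0], [0, 0, 0], [0, 0, 0], [0, 0, 0], [0, 0, 0], [0, 0, 0]]' --fingers '[0.3, 0.3, 0.3, 0.3, 0.3, 1, 1, 1, 1, 1]'

```text
time: 29.75
position: [0.5381, -0.0468, 0.0828]
tool_rot: [2.324, 2.112, 0.001]
ft_force: [-0.4, -0.1, 0.0]
grip_width: 0.333
grip_force: 0.0
```

>>> apply_moves --dp '[[0, 0, 0], [0, 0, 0], [0, 0, 0], [0, 0, 0], [0, 0, -0.01], [0, 0, -0.02], [0, 0, -0.03], [0, 0, -0.03], [0, 0, -0.02], [0, 0, 0]]' --twist '[[0, 0, 0], [0, 0, 0], [0, 0, 0], [0, 0, 0], [0, 0, 0], [0, 0, 0], [0, 0, 0], [0, 0, 0], [0, 0, 0], [0, 0, 0]]' --fingers '[1, 1, 1, 1, 1, 1, 1, 1, 1, 1]'

```text
time: 30.75
position: [0.5392, -0.0466, 0.1945]
tool_rot: [2.321, 2.111, 0.004]
ft_force: [0.3, -0.3, -4.8]
grip_width: 0.265
grip_force: 35.0
```

```bash
python3 -W ignore - <<'E'
from h import *
to(.650,-.318,.19,.012)
E
```

```text
t 30.75 pos [ 0.5392 -0.0466  0.1945] yaw -0.095 tilt 0.0049 twist z -0.107 shift x -0.2727 y 0.1076 z 0.0045 F [ 0.32 -0.29 -4.81] w 0.023 gf 35.0
```

>>> apply_moves --dp '[[0, 0, 0], [-0.034, 0.0135, 0], [-0.034, 0.0135, 0], [-0.034, 0.0135, 0], [-0.034, 0.0135, 0], [-0.034, 0.0135, 0], [-0.034, 0.0135, 0], [-0.034, 0.0135, 0], [-0.034, 0.0135, 0], [0, 0, 0]]' --twist '[[0, 0, -0.107], [0, 0, 0], [0, 0, 0], [0, 0, 0], [0, 0, 0], [0, 0, 0], [0, 0, 0], [0, 0, 0], [0, 0, 0], [0, 0, 0]]' --fingers '[1, 1, 1, 1, 1, 1, 1, 1, 1, 1]'

```text
time: 31.75
position: [0.6471, -0.3251, 0.1872]
tool_rot: [-2.216, -2.224, 0.007]
ft_force: [-0.6, -1.0, -4.0]
grip_width: 0.267
grip_force: 35.0
```

>>> apply_moves --dp '[[0, 0, 0.02], [0, 0, 0.02], [0, 0, 0], [0, 0, 0], [0, 0, 0]]' --twist '[[0, 0, 0], [0, 0, 0], [0, 0, 0], [0, 0, 0], [0, 0, 0]]' --fingers '[1, 1, 1, 1, 1]'

```text
time: 32.25
position: [0.6492, -0.3173, 0.1527]
tool_rot: [2.207, 2.234, 0.001]
ft_force: [0.1, 1.5, -3.4]
grip_width: 0.265
grip_force: 35.0
```

```bash
python3 -W ignore - <<'E'
from h import *
to(.650,-.318,.083,.012)
E
```

```text
t 32.25 pos [ 0.6492 -0.3173  0.1527] yaw 0.012 tilt 0.0009 twist z 0.000 shift x -0.0007 y 0.0008 z 0.0697 F [ 0.12  1.46 -3.38] w 0.023 gf 35.0
```

>>> apply_moves --dp '[[0, 0, 0.015], [0, 0, 0.02], [0, 0, 0.015], [0, 0, 0.01], [0, 0, 0.004], [0, 0, 0.0025], [0, 0, 0], [0, 0, 0]]' --twist '[[0, 0, 0], [0, 0, 0], [0, 0, 0], [0, 0, 0], [0, 0, 0], [0, 0, 0], [0, 0, 0], [0, 0, 0]]' --fingers '[1, 1, 1, 1, 1, 1, 1, 1]'

```text
time: 33.05
position: [0.6494, -0.3175, 0.0864]
tool_rot: [2.207, 2.234, 0.001]
ft_force: [0.7, 0.4, -3.6]
grip_width: 0.265
grip_force: 35.0
```

```bash
python3 -W ignore - <<'E'
from h import *
to(.650,-.318,.082,.012)
E
```

```text
t 33.05 pos [ 0.6494 -0.3175  0.0864] yaw 0.012 tilt 0.0014 twist z 0.000 shift x -0.0005 y 0.0006 z 0.0044 F [ 0.74  0.36 -3.59] w 0.023 gf 35.0
```

>>> apply_moves --dp '[[0, 0, 0.002], [0, 0, 0.0015], [0, 0, 0.001], [0, 0, 0], [0, 0, 0]]' --twist '[[0, 0, 0], [0, 0, 0], [0, 0, 0], [0, 0, 0], [0, 0, 0]]' --fingers '[1, 1, 1, 1, 1]'

```text
time: 33.55
position: [0.6496, -0.3176, 0.0826]
tool_rot: [2.207, 2.233, 0.001]
ft_force: [-0.7, 0.3, 5.2]
grip_width: 0.269
grip_force: 35.0
```

```bash
python3 -W ignore - <<'E'
from h import *
to(.650,-.318,.082,.012)
E
```

```text
t 33.55 pos [ 0.6496 -0.3176  0.0826] yaw 0.012 tilt 0.0021 twist z -0.000 shift x -0.0004 y 0.0004 z 0.0006 F [-0.69  0.35  5.19] w 0.023 gf 35.0
```

Seated at the same height it was gripped. Releasing, lifting and moving over the master.

>>> apply_moves --dp '[[0, 0, 0], [0, 0, 0], [0, 0, 0], [0, 0, 0], [0, 0, 0], [0, 0, 0], [0, 0, -0.02], [0, 0, -0.03], [0, 0, -0.035], [0, 0, -0.03]]' --twist '[[0, 0, 0], [0, 0, 0], [0, 0, 0], [0, 0, 0], [0, 0, 0], [0, 0, 0], [0, 0, 0], [0, 0, 0], [0, 0, 0], [0, 0, 0]]' --fingers '[0.7, 0.6, 0.5, 0.4, 0.4, 0.3, 0.3, 0.3, 0.3, 0.3]'

```text
time: 34.55
position: [0.649, -0.3173, 0.1978]
tool_rot: [2.207, 2.234, 0.001]
ft_force: [1.1, 0.2, 0.4]
grip_width: 0.698
grip_force: 0.0
```

>>> apply_moves --dp '[[-0.001, -0.038, 0], [-0.001, -0.038, 0], [0, -0.038, 0], [0, -0.038, 0], [0, -0.038, 0], [0, 0, 0], [0, 0, 0], [0, 0, 0], [0, 0, 0]]' --twist '[[0, 0, 0], [0, 0, 0], [0, 0, 0], [0, 0, 0], [0, 0, 0], [0, 0, 0], [0, 0, 0], [0, 0, 0], [0, 0, 0]]' --fingers '[0.3, 0.3, 0.3, 0.3, 0.3, 0.3, 0.3, 0.3, 0.3]'

```text
time: 35.45
position: [0.4603, -0.321, 0.1961]
tool_rot: [2.206, 2.237, 0.002]
ft_force: [-0.2, -0.0, 0.1]
grip_width: 0.7
grip_force: 0.0
```

```bash
python3 -W ignore - <<'E'
from h import *
to(.4596,-.3215,.081,.012)
t=get_image('top');s=get_image('side')
for im,n,b in((t,'top',(360,150,450,285)),(s,'side',(265,100,380,190))):
    m=cv2.inRange(cv2.cvtColor(im[b[1]:b[3],b[0]:b[2]].copy(),cv2.COLOR_RGB2HSV),(60,80,30),(95,255,255));k,_,st,ce=cv2.connectedComponentsWithStats(m)
    print(n,[(st[i]+[*b[:2],0,0,0],ce[i]+b[:2]) for i in range(1,k) if st[i,4]>8])
print("expected",proj('top',[.65,-.3175,.112]),proj('side',[.65,-.3175,.105]))
E
```

```text
t 35.45 pos [ 0.4603 -0.321   0.1961] yaw 0.014 tilt 0.0012 twist z 0.002 shift x -0.0004 y -0.0007 z 0.1151 F [-0.2  -0.03  0.15] w 0.061 gf 0.0
top [(array([386, 175,   8,  15,  96]), array([388.85416667, 181.85416667])), (array([395, 174,  20,  16, 207]), array([406.06763285, 181.51207729]))]
side [(array([284, 123,  16,  18, 158]), array([292.22151899, 131.30379747]))]
expected [400.14358948 181.38782041] [290.1946128  132.08318422]
```

Green lies in notch 1 as expected: top (400.5,181.6) against (400.1,181.4) predicted. Gripping the master.

>>> apply_moves --dp '[[0, -0.0005, 0.025], [0, 0, 0.03], [0, 0, 0.03], [0, 0, 0.02], [0, 0, 0.01], [0, 0, 0], [0, 0, 0], [0, 0, 0], [0, 0, 0], [0, 0, 0]]' --twist '[[0, 0, 0], [0, 0, 0], [0, 0, 0], [0, 0, 0], [0, 0, 0], [0, 0, 0], [0, 0, 0], [0, 0, 0], [0, 0, 0], [0, 0, 0]]' --fingers '[0.3, 0.3, 0.3, 0.3, 0.3, 1, 1, 1, 1, 1]'

```text
time: 36.55
position: [0.4588, -0.3221, 0.0819]
tool_rot: [2.207, 2.233, -0.0]
ft_force: [-1.2, -0.2, -0.4]
grip_width: 0.336
grip_force: 0.0
```

>>> apply_moves --dp '[[0, 0, 0], [0, 0, 0], [0, 0, 0], [0, 0, 0], [0, 0, -0.01], [0, 0, -0.02], [0, 0, -0.03], [0, 0, -0.03], [0, 0, -0.02], [0, 0, 0]]' --twist '[[0, 0, 0], [0, 0, 0], [0, 0, 0], [0, 0, 0], [0, 0, 0], [0, 0, 0], [0, 0, 0], [0, 0, 0], [0, 0, 0], [0, 0, 0]]' --fingers '[1, 1, 1, 1, 1, 1, 1, 1, 1, 1]'

```text
time: 37.55
position: [0.4584, -0.3222, 0.193]
tool_rot: [2.207, 2.233, -0.002]
ft_force: [0.1, -0.8, -4.9]
grip_width: 0.267
grip_force: 35.0
```

```bash
python3 -W ignore - <<'E'
from h import *
to(.538,-.047,.19,-.095)
E
```

```text
t 37.55 pos [ 0.4584 -0.3222  0.193 ] yaw 0.012 tilt 0.0023 twist z 0.107 shift x 0.2815 y 0.0532 z 0.0030 F [ 0.13 -0.84 -4.89] w 0.023 gf 35.0
```

>>> apply_moves --dp '[[0, 0, 0], [0.0352, 0.0066, 0], [0.0352, 0.0066, 0], [0.0352, 0.0066, 0], [0.0352, 0.0066, 0], [0.0352, 0.0066, 0], [0.0352, 0.0066, 0], [0.0352, 0.0066, 0], [0.0352, 0.0066, 0], [0, 0, 0]]' --twist '[[0, 0, 0.107], [0, 0, 0], [0, 0, 0], [0, 0, 0], [0, 0, 0], [0, 0, 0], [0, 0, 0], [0, 0, 0], [0, 0, 0], [0, 0, 0]]' --fingers '[1, 1, 1, 1, 1, 1, 1, 1, 1, 1]'

```text
time: 38.55
position: [0.5365, -0.0389, 0.1892]
tool_rot: [-2.31, -2.121, -0.001]
ft_force: [0.4, -0.4, -4.1]
grip_width: 0.267
grip_force: 35.0
```

>>> apply_moves --dp '[[0, 0, 0.02], [0, 0, 0.02], [0, 0, 0], [0, 0, 0], [0, 0, 0]]' --twist '[[0, 0, 0], [0, 0, 0], [0, 0, 0], [0, 0, 0], [0, 0, 0]]' --fingers '[1, 1, 1, 1, 1]'

```text
time: 39.05
position: [0.5377, -0.0465, 0.1515]
tool_rot: [2.324, 2.113, 0.0]
ft_force: [-0.1, 0.2, -4.7]
grip_width: 0.265
grip_force: 35.0
```

```bash
python3 -W ignore - <<'E'
from h import *
to(.538,-.047,.082,-.095)
E
```

```text
t 39.05 pos [ 0.5377 -0.0465  0.1515] yaw -0.095 tilt 0.0003 twist z -0.000 shift x -0.0004 y 0.0003 z 0.0695 F [-0.08  0.21 -4.71] w 0.023 gf 35.0
```

>>> apply_moves --dp '[[0, 0, 0.015], [0, 0, 0.02], [0, 0, 0.015], [0, 0, 0.01], [0, 0, 0.004], [0, 0, 0.002], [0, 0, 0.002], [0, 0, 0], [0, 0, 0]]' --twist '[[0, 0, 0], [0, 0, 0], [0, 0, 0], [0, 0, 0], [0, 0, 0], [0, 0, 0], [0, 0, 0], [0, 0, 0], [0, 0, 0]]' --fingers '[1, 1, 1, 1, 1, 1, 1, 1, 1]'

```text
time: 39.95
position: [0.5381, -0.0464, 0.0836]
tool_rot: [2.324, 2.113, 0.001]
ft_force: [1.2, 0.5, -4.4]
grip_width: 0.265
grip_force: 35.0
```

```bash
python3 -W ignore - <<'E'
from h import *
to(.538,-.047,.082,-.095)
E
```

```text
t 39.95 pos [ 0.5381 -0.0464  0.0836] yaw -0.095 tilt 0.0012 twist z 0.000 shift x -0.0006 y -0.0001 z 0.0016 F [ 1.21  0.47 -4.44] w 0.023 gf 35.0
```

>>> apply_moves --dp '[[0, 0, 0.0015], [0, 0, 0], [0, 0, 0], [0, 0, 0], [0, 0, 0], [0, 0, 0], [0, 0, 0], [0, 0, 0], [0, 0, 0], [0, 0, -0.02]]' --twist '[[0, 0, 0], [0, 0, 0], [0, 0, 0], [0, 0, 0], [0, 0, 0], [0, 0, 0], [0, 0, 0], [0, 0, 0], [0, 0, 0], [0, 0, 0]]' --fingers '[1, 1, 0.7, 0.6, 0.5, 0.4, 0.4, 0.4, 0.4, 0.4]'

```text
time: 40.95
position: [0.5355, -0.0463, 0.0995]
tool_rot: [-2.321, -2.111, 0.005]
ft_force: [0.7, 0.0, -0.1]
grip_width: 0.599
grip_force: 0.0
```

>>> apply_moves --dp '[[0, 0, -0.03], [0, 0, -0.035], [0, 0, -0.035], [-0.04, -0.01, 0], [-0.04, -0.01, 0], [-0.04, -0.01, 0], [-0.03, -0.01, 0], [0, 0, 0], [0, 0, 0], [0, 0, 0]]' --twist '[[0, 0, 0], [0, 0, 0], [0, 0, 0], [0, 0, 0], [0, 0, 0], [0, 0, 0], [0, 0, 0], [0, 0, 0], [0, 0, 0], [0, 0, 0]]' --fingers '[0.4, 0.4, 0.4, 0.4, 0.4, 0.4, 0.4, 0.4, 0.4, 0.4]'

```text
time: 41.95
position: [0.4842, -0.1904, 0.2016]
tool_rot: [-2.322, -2.116, -0.001]
ft_force: [0.2, 0.1, 0.2]
grip_width: 0.6
grip_force: 0.0
```

```bash
python3 -W ignore - <<'E'
from h import *
to(.538,-.047,.2,-.095)
def bl(im,lo,hi,b,k0):
    m=cv2.inRange(cv2.cvtColor(im[b[1]:b[3],b[0]:b[2]].copy(),cv2.COLOR_RGB2HSV),lo,hi);k,_,st,ce=cv2.connectedComponentsWithStats(m)
    return [(ce[i]+b[:2]).round(1).tolist() for i in range(1,k) if st[i,4]>=k0]
t=get_image('top');s=get_image('side')
print("tips top",bl(t,(105,130,60),(130,255,255),(255,195,340,260),6),"side",bl(s,(105,110,60),(130,255,255),(262,180,310,225),4))
print("green",bl(t,(60,80,30),(95,255,255),(360,150,450,285),8))
red()
E
```

```text
t 41.95 pos [ 0.4842 -0.1904  0.2016] yaw -0.093 tilt 0.0006 twist z 0.002 shift x 0.1479 y 0.0400 z 0.0016 F [0.16 0.1  0.19] w 0.052 gf 0.0
tips top [[273.0, 213.2], [325.3, 216.9], [271.6, 232.5], [323.6, 236.2]] side [[306.2, 183.8], [273.3, 193.7], [286.8, 199.4], [273.0, 204.8], [286.9, 210.0]]
green [[400.3, 181.7]]
red 589 u 273.60 v 198.64
```

The master's tips are back where they started, within 1 px, and the pointer is at its master reading (198.64 against 198.59). Green is in notch 1 and the arm is clear. Handing in.

```bash
python3 -c "
from bench import ctrl
print(ctrl.close_job())"
```

```text
the job is handed in; nothing more can be done
None
```

Job handed in at about 42 s: I checked the green shaft, the only coloured one present, high side then low side on the plunger, stored it in notch 1 and put the white master back in the vees; the hand-in returned no verdict, so the result is judged by my own measurements only.

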